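Seal the push-button canisters, tallest first

TASK

Seal the three push-button food canisters on the kitchen counter: with the closed fingertips, lightly press the round button in the middle of each lid fully down, first on the tall square canister, then on the round one, and last on the flat oblong one. Press gently, and do not grasp, lift, tip or push the canisters about; leave everything else where it stands.

Things in the scene. Friction and masses are not known exactly. Their poses are not given: they have to be found in the camera images.
- tall_canister: The tall square canister, 78 x 78 mm in plan (lid; body 74 mm), lid top 190 mm above the counter, the tallest of the three: clear plastic with dry food seen inside, white lid with one round steel push button in the middle. Loose, 0.35 to 0.8 kg. Origin: centre of its underside; z up.
- tall_button_top (a point): Centre of the top face of the tall canister's push button (flat steel disc, 40 mm across, on the canister's vertical middle axis). It stands about 10 mm above the lid when up (0 to 1 mm less at the start) and 2 mm above it when fully down; this point moves with the button.
- tall_canister_button (a joint): How far the tall canister's button is pressed, m: 0 fully up, 0.008 fully down against its stop. It starts to move at about 4 N, needs about 7 N near the bottom, and friction keeps it wherever it is left; past its stop the force rises steeply.
- round_canister: The round canister, 110 mm across, lid top 130 mm above the counter, the middle one in height: clear plastic with dry food seen inside, white lid with one round steel push button in the middle. Loose, 0.35 to 0.8 kg. Origin: centre of its underside; z up.
- round_button_top (a point): Centre of the top face of the round canister's push button (flat steel disc, 40 mm across, on the canister's vertical middle axis). It stands about 10 mm above the lid when up (0 to 1 mm less at the start) and 2 mm above it when fully down; this point moves with the button.
- round_canister_button (a joint): How far the round canister's button is pressed, m: 0 fully up, 0.008 fully down against its stop. It starts to move at about 4 N, needs about 7 N near the bottom, and friction keeps it wherever it is left; past its stop the force rises steeply.
- flat_canister: The flat oblong canister, 130 x 90 mm in plan (long side along its own x), lid top 80 mm above the counter, the lowest of the three: clear plastic with dry food seen inside, white lid with one round steel push button in the middle. Loose, 0.35 to 0.8 kg. Origin: centre of its underside; z up.
- flat_button_top (a point): Centre of the top face of the flat canister's push button (flat steel disc, 40 mm across, on the canister's vertical middle axis). It stands about 10 mm above the lid when up (0 to 1 mm less at the start) and 2 mm above it when fully down; this point moves with the button.
- flat_canister_button (a joint): How far the flat canister's button is pressed, m: 0 fully up, 0.008 fully down against its stop. It starts to move at about 4 N, needs about 7 N near the bottom, and friction keeps it wherever it is left; past its stop the force rises steeply.
- salt_shaker: Steel salt shaker, 42 mm across, 80 mm tall, standing between two canisters on the +y side. Loose; a bystander. Origin: centre of its underside.
- pepper_mill: Wooden pepper mill, 46 mm across, 120 mm tall, standing between two canisters on the -y side. Loose; a bystander. Origin: centre of its underside.
- mug: White mug, 80 mm across, 90 mm tall, beyond the canisters. Loose; a bystander. Origin: centre of its underside.
- tumbler: Drinking glass, 70 mm across, 100 mm tall, beyond the canisters. Loose; a bystander. Origin: centre of its underside.
- green_bottle: Green glass bottle, 60 mm across, 190 mm tall, beyond the canisters. Loose; a bystander. Origin: centre of its underside.
- spoon: Wooden spoon, 170 mm long, lying nearer the robot than the canisters. Loose; a bystander. Origin: within its length.
- spice_jar: Amber spice jar, 44 mm across, 85 mm tall, nearer the robot than the canisters. Loose; a bystander. Origin: centre of its underside.
Things that resemble listed ones, but are neither listed nor needed, are in the scene too. Leave any purple or yellow look-alike of the round_canister alone.

How it is judged:
By the outcome, as a careful person would: the job done as asked, in the order asked, and still so for the second after the job is handed in, with the robot touching nothing.
It also fails if it takes over 64 s, if anything falls off the work surface, if the arm or the gripper's body presses on something with over 40 N, if the wrist force passes 120 N, or if a joint passes its speed limit or range.

ROBOT

A 6-joint arm with a two-finger parallel gripper is mounted at the origin on the work surface. World frame = base frame: x ahead of the robot, y to its left, z up, the work surface at z = 0. Lengths are in mm, angles in rad, forces in N, time in s.
With the tool pointing down it reaches from about 350 to 725 mm from the base axis. Payload 6 kg.
Tool frame: the origin (TCP) lies between the finger pads; the fingertips stand 8 mm ahead of it and the grasp point (between the pads) lies 11 mm behind it; z points along the fingers, y is the line along which they close (so a half turn about z gives the same grasp; the last joint's range is limited). The gripper opens to 85 mm and grips with 20 to 120 N. Pads are 22 mm wide; open, the fingers measure 114 mm over their backs; the gripper's body (76 mm by 85 mm) begins 54 mm behind the grasp point. The pads swing forward as they close: fully open they stand 13 mm farther back than shut.
Start: joints at [1.518, 0.04, 0.085, 0, -1.615, -0.334], TCP at [226.309, 555.661, 239.261] pointing down, gripper open.
Joint ranges: [-2.56, 2.56], [-1.29, 2.01], [-1.08, 1.49], [-3.29, 1.98], [-2.81, -0.18], [-2.99, 2.99]. Speed limits (rad/s): [2.57, 2.57, 3.01, 3.14, 3.14, 3.14].

INTERFACE

Orientations are given as a unit quaternion [w, x, y, z].
In Python, from plant import bot gives the robot as it stands. The module is installed in compiled form; this text tells all that it offers.
- The arm moves only by the tool play_rows, never from a script. Its argument "plan" is a list of rows, each a list of 7 numbers: the closure, from -1 (fully open) to 1 (shut), then the shift along the tool's x, y, z each as a share of 0.02 m, from -1 to 1, then the turn, a rotation vector about the tool's x, y, z each as a share of 0.12 rad, from -1 to 1. A call has exactly 8 rows; each row shifts and turns the commanded pose from where the row before left it, along the tool's axes as they then stand; what a row does not reach is not made up. A row lasts 1/12 s, in which the tool goes at most 41.7 mm and 7.16 degrees, less where a joint would pass 70% of its speed; a pose out of reach is approached as far as the arm can. A call with a number of a shift or a turn outside -1 to 1 is refused whole. A call with a gripper value outside its range is refused whole. The fingers move at their own pace and stop on an object; "force" is the grip in N (left out, the last holds). Time passes only in rows, so rows that do not move let the fingers close, or fill a call up. It gives the time, the measured TCP pose, the force, the opening and the grip force at its end, in the units of the state.
- bot.observe(): the state, without advancing time (a new reading comes with each control period).
- bot.grab_frame(name): name is "scene" or "top" or "wrist"; returns (picture, depth): 384x512x3 uint8, red, green, blue; 384x512 float32, mm along the optical axis (not along the pixel's ray), 0 where there is no reading.
- bot.get_calibration(name): a dict with "fx", "fy", "cx", "cy" (pixels), "k1" (the pictures are not rectified: a ray, as slopes to the right and down, at radius r is drawn at 1 + k1 r^2 times it, then the intrinsics apply), "cam_to_world" (4x4, takes a point from camera to world coordinates). Camera axes: x right, y down, z forward; pixel columns grow to the right and rows downward; lengths in mm; the calibration is good to about 2 mm. A picture is of the moment at which its call begins: read the wrist's pose just before it. get_calibration takes no time and is no camera call; for the wrist camera it gives the pose at the moment of the call.
- bot.hand_in(): hands the job in; it is judged then, once.
Trained networks look in the newest picture that a camera, given by its name, has taken for a name from the list of things; names that differ only in an ending like _2 or _b are one class to them, and where a whole thing is asked for, a point or a joint stands for the part that bears it (a point fixed in the world has none). Each returns a list of dicts, best first, with "score" (0 to 1); they miss things now and then, are a little off and sometimes report something else, mostly with a low value. They report only what shows in the picture. A call takes as long as a camera call. They do not tell look-alikes from the thing itself.
- bot.boxes_of(camera, query): "extent" ([left, top, right, bottom] in pixels, round what is visible of it).
The state is a dict: "t": time; "joint_positions": joint angles; "qvel": joint speeds; "tau": joint torques, N m; "eef_pos": TCP position; "tcp_rot": TCP orientation; "force": force on the tool from outside, world axes, zero at the start; "ft_torque": the same for the moment, N m; "gripper_width": finger opening in mm; "grip_force": force on a finger pad.
Only numpy, scipy, OpenCV 4.12 (cv2) and the standard library are available. Lean on these libraries where they do the work, as an engineer would, in place of code of your own. Each camera call takes 0.05 s, during which the arm holds its last target. There are 200 camera calls.

## Working session

There is one attempt and no reset: what is moved stays moved. The work goes in short steps, Python scripts to look and compute and a tool call to move; the robot and the scene stay as the last step left them, time stands still between calls to the robot, and variables do not carry over. Pictures are saved under pics/ and viewed, at most 10 in all, crops included, and the job is handed in when it is done.

Besides the shell and the picture viewer there is one more tool, called after ">>>" as name(argument=value, ...), one argument or row to a line, values as JSON. play_rows: Moves the arm, as the interface text tells. Shift numbers are shares of 0.02 m and turn numbers shares of 0.12 rad, none past 1 either way. Its arguments: {"type":"object","properties":{"plan":{"type":"array"},"force":{"type":"number"}},"required":["plan"]}

```bash
mkdir -p pics; cat > h.py <<'E'
from plant import bot
import numpy as np, cv2
def world(cal,dep,us,vs):
    us=np.atleast_1d(us).astype(float);vs=np.atleast_1d(vs).astype(float)
    xd=(us-cal['cx'])/cal['fx'];yd=(vs-cal['cy'])/cal['fy'];x,y=xd.copy(),yd.copy()
    for _ in range(10):
        f=1+cal['k1']*(x*x+y*y);x,y=xd/f,yd/f
    d=dep[vs.astype(int),us.astype(int)]
    P=np.stack([x*d,y*d,d,np.ones_like(d)])
    return (np.array(cal['cam_to_world'])@P)[:3].T
E
python3 - <<'E'
from h import *
o=bot.observe();print(o)
for n in ['top','scene']:
    im,d=bot.grab_frame(n);c=bot.get_calibration(n)
    cv2.imwrite(f'pics/{n}0.png',im[:,:,::-1]);np.save(n+'d.npy',d)
    for q in ['tall_canister','round_canister','flat_canister','tall_button_top'] :
        for b in bot.boxes_of(n,q)[:5]:
            e=b['extent'];print(n,q,round(b['score'],2),np.round(e),world(c,d,(e[0]+e[2])/2,(e[1]+e[3])/2).round())
E
```

```text
{'t': 0.0, 'joint_positions': array([ 1.51770706e+00,  4.07678069e-02,  8.38066418e-02, -4.78135341e-04,
       -1.61550159e+00, -3.33670073e-01]), 'qvel': array([-1.00803374e-03, -2.05253502e-04,  6.75803375e-04, -4.94855936e-04,
       -1.78633849e-03,  4.83292859e-05]), 'tau': array([-1.25629094e-05, -3.68209255e+01,  3.47414446e+01,  6.93212897e+00,
       -5.33854371e-03, -4.24905764e-06]), 'eef_pos': array([226.12922671, 555.41049856, 238.29865651]), 'tcp_rot': array([ 8.58424451e-04,  9.81361994e-01, -1.92166297e-01, -1.19982339e-04]), 'force': array([-0.4497882 , -0.81165266,  1.08629314]), 'ft_torque': array([ 0.00706278,  0.03217563, -0.03438829]), 'grip_force': 0.0, 'gripper_width': 85.45583208222199}
top round_canister 0.91 [147. 211. 195. 255.] [[461. 293. 141.]]
top round_canister 0.89 [146. 271. 197. 318.] [[305. 291. 137.]]
top round_canister 0.68 [ 89. 267. 141. 310.] [[321. 436. 136.]]
top flat_canister 0.68 [255. 172. 290. 227.] [[553.  25.  88.]]
top tall_button_top 0.72 [393. 176. 408. 192.] [[ 571. -290.  202.]]
scene tall_canister 0.83 [127. 150. 171. 213.] [[ 608. -263.  138.]]
scene round_canister 0.88 [382. 176. 423. 228.] [[376. 466. 117.]]
scene round_canister 0.82 [322. 192. 364. 247.] [[515. 316. 111.]]
scene round_canister 0.68 [337. 165. 373. 214.] [[361. 318. 109.]]
scene round_canister 0.21 [237. 258. 270. 305.] [[803. 161.  85.]]
scene flat_canister 0.75 [138. 155. 149. 160.] [[ 581. -291.  200.]]
scene flat_canister 0.72 [220. 194. 269. 249.] [[602.  49.  81.]]
```

```bash
python3 - <<'E'
import cv2
i=cv2.imread('pics/top0.png');cv2.imwrite('pics/top0b.png',cv2.resize(i[140:340,70:470],(800,400),interpolation=cv2.INTER_CUBIC))
E
```

```text
(no output)
```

View pics/scene0.png

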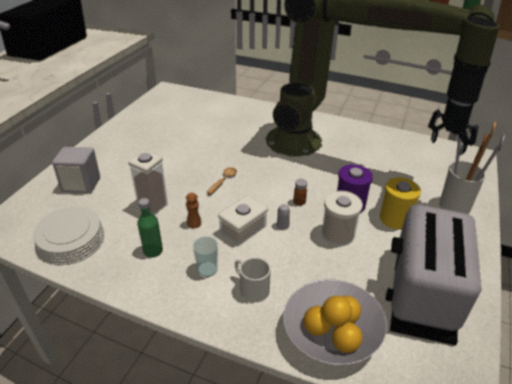

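View pics/top0b.png

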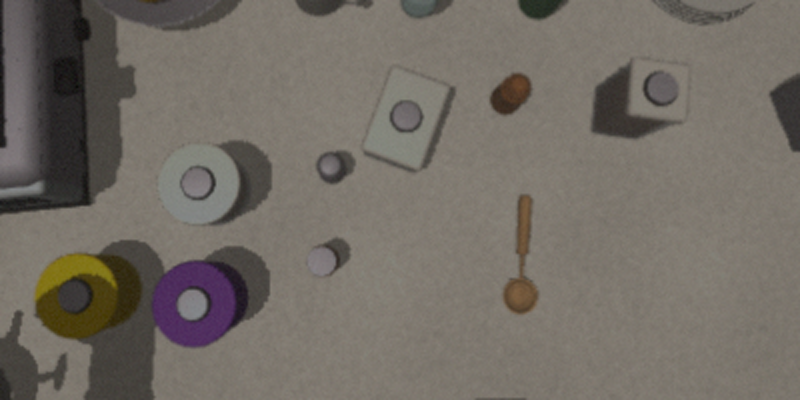

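The white round canister is at scene (342,217) and top (169,231). The purple one, at top (166,292), and the yellow one, at top (108,288), are look-alikes. The white one fits the description, and the enlarged top crop confirms it. The tall canister's button is at top (401,184) and the flat one's is at (273,198). Next I'll measure the button centres from depth.

```bash
python3 - <<'E'
from h import *
c=bot.get_calibration('top');d=np.load('topd.npy');im=cv2.imread('pics/top0.png')
for n,(u,v),lid in [('tall',(401,184),190),('round',(169,231),130),('flat',(273,198),80)]:
    U,V=np.meshgrid(np.arange(u-25,u+26),np.arange(v-25,v+26));W=world(c,d,U.ravel(),V.ravel())
    z=W[:,2];print(n,np.histogram(z[z>lid-20],bins=np.arange(lid-5,lid+20,3)))
    ctr=world(c,d,u,v)[0]
    m=(z>lid+5.5)&(np.hypot(*(W[:,:2]-ctr[:2]).T)<32)
    P=W[m];l=W[(abs(z-lid)<5)];print(m.sum(),'mean',P.mean(0).round(1),'mid',((P.min(0)+P.max(0))/2).round(1),'ext',np.ptp(P,axis=0).round(),'lidmid',((l.min(0)+l.max(0))/2).round(1),'zmed',np.median(P[:,2]).round(1), np.median(l[:,2]).round(1))
for (x,y,w,h) in [(70,100,400,240)]:
    W=world(c,d,*[a.ravel() for a in np.meshgrid(np.arange(70,470),np.arange(100,340))]); k=W[W[:,2]>150]
    # tall things by coarse cells
    import collections
    q=collections.Counter(map(tuple,(k[:,:2]//50*50).astype(int)));print({a:n for a,n in q.items() if n>40})
E
```

```text
tall (array([185, 373, 113,  33,  92,  71,   6,   0]), array([185, 188, 191, 194, 197, 200, 203, 206, 209]))
191 mean [ 574.2 -293.7  199.3] mid [ 574.4 -294.6  199.8] ext [37. 41.  8.] lidmid [ 574.2 -293.4  190. ] zmed 199.3 189.2
round (array([218, 624, 284,  55,  91,  59,   5,   1]), array([125, 128, 131, 134, 137, 140, 143, 146, 149]))
178 mean [466.6 301.2 139.3] mid [466.2 300.7 141.1] ext [37. 39. 11.] lidmid [466.4 300.3 130. ] zmed 139.3 129.8
flat (array([305, 595, 328,  53,  77,  48,   8,   0]), array([75, 78, 81, 84, 87, 90, 93, 96, 99]))
153 mean [560.   24.5  89.4] mid [559.2  26.6  90.8] ext [37. 44. 10.] lidmid [560.4  24.5  80. ] zmed 89.2 79.7
{(np.int64(350), np.int64(50)): 363, (np.int64(700), np.int64(-200)): 99, (np.int64(700), np.int64(500)): 318, (np.int64(650), np.int64(500)): 399, (np.int64(650), np.int64(450)): 94, (np.int64(600), np.int64(500)): 359, (np.int64(600), np.int64(450)): 281, (np.int64(600), np.int64(-300)): 107, (np.int64(600), np.int64(-350)): 41, (np.int64(550), np.int64(-300)): 437, (np.int64(550), np.int64(-350)): 230, (np.int64(550), np.int64(500)): 330, (np.int64(550), np.int64(450)): 280, (np.int64(500), np.int64(-350)): 90, (np.int64(500), np.int64(-300)): 137, (np.int64(500), np.int64(500)): 307, (np.int64(500), np.int64(450)): 259, (np.int64(450), np.int64(500)): 330, (np.int64(450), np.int64(450)): 237}
```

>>> play_rows(
  plan=[
    [1,0,0,-0.5,0,0,-0.8],
    [1,0,0,-0.5,0,0,-0.8],
    [1,0,0,-0.5,0,0,-0.8],
    [1,0,0,-0.5,0,0,-0.82],
    [1,0,0.5,0,0,0,0],
    [1,0.4,1,0,0,0,0],
    [1,0.4,1,0,0,0,0],
    [1,0.4,1,0,0,0,0],
  ],
  force=40,
)

```text
t: 1.17
eef_pos: [250.4, 484.9, 279.2]
tcp_rot: [0.0, 1.0, 0.0, -0.0]
force: [1.1, 0.6, 0.0]
gripper_width: 0.3
grip_force: 0.0
```

>>> play_rows(
  plan=[
    [1,0.4,1,0,0,0,0],
    [1,0.4,1,0,0,0,0],
    [1,0.4,1,0,0,0,0],
    [1,0.4,1,0,0,0,0],
    [1,0.4,1,0,0,0,0],
    [1,0.4,1,0,0,0,0],
    [1,0.4,1,0,0,0,0],
    [1,0.4,1,0,0,0,0],
  ],
)

```text
t: 1.83
eef_pos: [314.4, 324.6, 279.5]
tcp_rot: [-0.0, 1.0, -0.0, 0.0]
force: [0.4, 1.3, 0.3]
gripper_width: 0.2
grip_force: 0.0
```

>>> play_rows(
  plan=[
    [1,0.4,1,0,0,0,0],
    [1,0.4,1,0,0,0,0],
    [1,0.4,1,0,0,0,0],
    [1,0.4,1,0,0,0,0],
    [1,0.4,1,0,0,0,0],
    [1,0.4,1,0,0,0,0],
    [1,0.4,1,0,0,0,0],
    [1,0.4,1,0,0,0,0],
  ],
)

```text
t: 2.5
eef_pos: [378.3, 164.6, 279.6]
tcp_rot: [-0.0, 1.0, -0.0, 0.0]
force: [-0.2, -0.4, -0.8]
gripper_width: -0.0
grip_force: 0.0
```

>>> play_rows(
  plan=[
    [1,0.4,1,0,0,0,0],
    [1,0.4,1,0,0,0,0],
    [1,0.4,1,0,0,0,0],
    [1,0.4,1,0,0,0,0],
    [1,0.4,1,0,0,0,0],
    [1,0.4,1,0,0,0,0],
    [1,0.4,1,0,0,0,0],
    [1,0.4,1,0,0,0,0],
  ],
)

```text
t: 3.17
eef_pos: [442.3, 4.5, 279.6]
tcp_rot: [-0.0, 1.0, -0.0, 0.0]
force: [0.2, -0.3, 0.3]
gripper_width: 0.1
grip_force: 0.0
```

>>> play_rows(
  plan=[
    [1,0.4,1,0,0,0,0],
    [1,0.4,1,0,0,0,0],
    [1,0.4,1,0,0,0,0],
    [1,0.4,1,0,0,0,0],
    [1,0.4,1,0,0,0,0],
    [1,0.4,1,0,0,0,0],
    [1,0.4,0.5,0,0,0,0],
    [1,0,0,0,0,0,0],
  ],
)

```text
t: 3.83
eef_pos: [498.5, -126.1, 278.6]
tcp_rot: [0.0, 1.0, -0.001, -0.001]
force: [-0.8, 0.9, -0.5]
gripper_width: 0.2
grip_force: 0.0
```

>>> play_rows(
  plan=[
    [1,0.4,0.9,0,0,0,0],
    [1,0.5,1,0,0,0,0],
    [1,0.5,1,0,0,0,0],
    [1,0.5,1,0,0,0,0],
    [1,0.5,1,0,0,0,0],
    [1,0.5,1,0,0,0,0],
    [1,0.5,1,0,0,0,0],
    [1,0.4,0.9,0,0,0,0],
  ],
)

```text
t: 4.5
eef_pos: [574.4, -281.0, 279.2]
tcp_rot: [-0.0, 1.0, -0.0, -0.0]
force: [-0.3, 0.5, 0.5]
gripper_width: 0.2
grip_force: 0.0
```

>>> play_rows(
  plan=[
    [1,0,0.5,0,0,0,0],
    [1,0,0,0,0,0,0],
    [1,0,0,0.5,0,0,0],
    [1,0,0,0.5,0,0,0],
    [1,0,0,0.5,0,0,0],
    [1,0,0,0.5,0,0,0],
    [1,0,0,0,0,0,0],
    [1,0,0,0,0,0,0],
  ],
)

```text
t: 5.17
eef_pos: [573.6, -290.0, 238.4]
tcp_rot: [-0.0, 1.0, 0.0, -0.001]
force: [-0.1, 0.0, -0.4]
gripper_width: 0.2
grip_force: 0.0
```

```bash
python3 - <<'E'
from h import *
o=bot.observe();print(o['eef_pos'],o['force'])
im,d=bot.grab_frame('wrist');c=bot.get_calibration('wrist');print(np.round(c['cam_to_world'],2))
cv2.imwrite('pics/w1.png',im[:,:,::-1])
U,V=np.meshgrid(np.arange(512),np.arange(384));W=world(c,d,U.ravel(),V.ravel())
m=(np.hypot(W[:,0]-574,W[:,1]+294)<60)&(abs(W[:,2]-190)<25)
z=W[m,2];print(np.histogram(z,bins=np.arange(176,214,2)))
b=W[m][z>195];l=W[m][abs(z-190)<4]
for P in (b,l):
  if len(P): print(len(P),P.mean(0),P.min(0),P.max(0))
E
```

```text
[ 573.58318844 -289.97983683  238.39227443] [-0.05264345  0.01420937 -0.35741393]
[[-0.0000e+00 -9.6000e-01 -2.9000e-01  6.4953e+02]
 [-1.0000e+00  0.0000e+00  0.0000e+00 -2.9003e+02]
 [-0.0000e+00  2.9000e-01 -9.6000e-01  3.7506e+02]
 [ 0.0000e+00  0.0000e+00  0.0000e+00  1.0000e+00]]
(array([   0,   10,   69,   86,  123,  410,  674, 5228, 4469,   89,   71,
        100, 1556, 1271,    1,    0,    0,    0]), array([176, 178, 180, 182, 184, 186, 188, 190, 192, 194, 196, 198, 200,
       202, 204, 206, 208, 210, 212]))
3035 [ 578.46582064 -295.99029779  201.61289469] [ 558.81398594 -314.94291576  195.01184917] [ 592.82885714 -275.6718919   204.32496798]
10781 [ 583.87324039 -295.73927417  191.54009044] [ 530.84106077 -338.81926338  186.00025823] [ 616.6044734  -252.18852874  193.98563189]
```

View pics/w1.png

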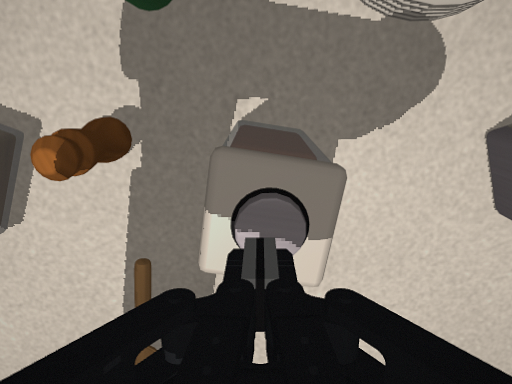

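The wrist view shows the steel button at about (268,222), centred 5 mm further in −y than the tool. I'll correct for that and descend, watching the force.

>>> play_rows(
  plan=[
    [1,0,0.25,0.5,0,0,0],
    [1,0,0,0.5,0,0,0],
    [1,0,0,0.3,0,0,0],
    [1,0,0,0.05,0,0,0],
    [1,0,0,0.05,0,0,0],
    [1,0,0,0.05,0,0,0],
    [1,0,0,0,0,0,0],
    [1,0,0,0,0,0,0],
  ],
)

```text
t: 5.88
eef_pos: [574.1, -295.5, 210.8]
tcp_rot: [0.0, 1.0, -0.0, 0.0]
force: [0.3, -0.3, 0.3]
gripper_width: 0.2
grip_force: 0.0
```

>>> play_rows(
  plan=[
    [1,0,0,0.05,0,0,0],
    [1,0,0,0.05,0,0,0],
    [1,0,0,0.05,0,0,0],
    [1,0,0,0.05,0,0,0],
    [1,0,0,0.05,0,0,0],
    [1,0,0,0.05,0,0,0],
    [1,0,0,0,0,0,0],
    [1,0,0,0,0,0,0],
  ],
)

```text
t: 6.55
eef_pos: [574.1, -295.5, 204.8]
tcp_rot: [0.0, 1.0, -0.0, 0.0]
force: [0.2, 1.0, 4.5]
gripper_width: 0.0
grip_force: 2.5
```

>>> play_rows(
  plan=[
    [1,0,0,0.05,0,0,0],
    [1,0,0,0.05,0,0,0],
    [1,0,0,0.05,0,0,0],
    [1,0,0,0.05,0,0,0],
    [1,0,0,0,0,0,0],
    [1,0,0,0,0,0,0],
    [1,0,0,0,0,0,0],
    [1,0,0,0,0,0,0],
  ],
)

```text
t: 7.22
eef_pos: [574.1, -295.5, 200.8]
tcp_rot: [0.0, 1.0, -0.0, 0.0]
force: [-0.6, 1.4, 6.5]
gripper_width: 0.4
grip_force: 2.7
```

>>> play_rows(
  plan=[
    [1,0,0,0.03,0,0,0],
    [1,0,0,0,0,0,0],
    [1,0,0,0.03,0,0,0],
    [1,0,0,0,0,0,0],
    [1,0,0,0,0,0,0],
    [1,0,0,0,0,0,0],
    [1,0,0,0,0,0,0],
    [1,0,0,0,0,0,0],
  ],
)

```text
t: 7.88
eef_pos: [574.1, -295.6, 200.2]
tcp_rot: [0.0, 1.0, -0.0, 0.001]
force: [-0.9, 1.2, 7.0]
gripper_width: 0.2
grip_force: 3.5
```

>>> play_rows(
  plan=[
    [1,0,0,0.03,0,0,0],
    [1,0,0,0,0,0,0],
    [1,0,0,0,0,0,0],
    [1,0,0,0,0,0,0],
    [1,0,0,0,0,0,0],
    [1,0,0,0,0,0,0],
    [1,0,0,0,0,0,0],
    [1,0,0,0,0,0,0],
  ],
)

```text
t: 8.55
eef_pos: [574.2, -295.7, 200.2]
tcp_rot: [0.001, 1.0, -0.0, 0.001]
force: [-1.3, 2.6, 8.0]
gripper_width: 0.2
grip_force: 4.4
```

>>> play_rows(
  plan=[
    [1,0,0,0.04,0,0,0],
    [1,0,0,0,0,0,0],
    [1,0,0,0.03,0,0,0],
    [1,0,0,0,0,0,0],
    [1,0,0,0,0,0,0],
    [1,0,0,0,0,0,0],
    [1,0,0,0,0,0,0],
    [1,0,0,0,0,0,0],
  ],
)

```text
t: 9.22
eef_pos: [574.4, -295.9, 200.2]
tcp_rot: [0.001, 1.0, -0.0, 0.002]
force: [-2.2, 3.5, 12.5]
gripper_width: -0.2
grip_force: 6.3
```

The stop is firm at 12 N with no further travel. I'll lift off and check.

>>> play_rows(
  plan=[
    [1,0,0,-0.1,0,0,0],
    [1,0,0,-0.2,0,0,0],
    [1,0,0,-0.5,0,0,0],
    [1,0,0,-0.6,0,0,0],
    [1,0,0,-0.6,0,0,0],
    [1,0,0,0,0,0,0],
    [1,0,0,0,0,0,0],
    [1,0,0,0,0,0,0],
  ],
)

```text
t: 9.88
eef_pos: [574.0, -295.3, 236.8]
tcp_rot: [-0.0, 1.0, -0.0, -0.0]
force: [0.4, -0.4, -0.3]
gripper_width: 0.1
grip_force: 0.0
```

```bash
cat >> h.py <<'E'
def check(x,y,lid,name):
    o=bot.observe();print(o['t'],o['eef_pos'],o['force'])
    im,d=bot.grab_frame('wrist');c=bot.get_calibration('wrist');cv2.imwrite(f'pics/{name}.png',im[:,:,::-1])
    U,V=np.meshgrid(np.arange(512),np.arange(384));W=world(c,d,U.ravel(),V.ravel())
    r=np.hypot(W[:,0]-x,W[:,1]-y);z=W[:,2];n=abs(z-lid)<25
    print('button zmed',np.median(z[(r<14)&n]),'lid zmed',np.median(z[(r>25)&(r<36)&n&(abs(z-lid)<6)]))
    m=(r<60)&(z>lid+6)&(z<lid+15)
    if m.sum()>30: print('raised',W[m].mean(0),W[m].min(0),W[m].max(0))
    l=(r<80)&(abs(z-lid)<6);print('lid',W[l].min(0),W[l].max(0))
E
python3 -c "
from h import *
check(574,-295,190,'w2')"
```

```text
9.8833 [ 574.00469428 -295.33357719  236.82558932] [ 0.44792573 -0.35110602 -0.26630395]
button zmed 192.59246692743017 lid zmed 190.49288586404631
lid [ 529.96446482 -338.43293548  184.0076572 ] [ 615.83779142 -252.07442812  194.92193746]
```

The button is 2.1 mm above the lid, so it is fully down. On to the round canister.

>>> play_rows(
  plan=[
    [1,0,0,-1,0,0,0],
    [1,0,0,-1,0,0,0],
    [1,-0.2,-0.8,0,0,0,0],
    [1,-0.2,-1,0,0,0,0],
    [1,-0.2,-1,0,0,0,0],
    [1,-0.2,-1,0,0,0,0],
    [1,-0.2,-1,0,0,0,0],
    [1,-0.2,-1,0,0,0,0],
  ],
)

```text
t: 10.6
eef_pos: [549.5, -178.5, 276.3]
tcp_rot: [-0.0, 1.0, -0.0, -0.001]
force: [-0.1, -0.3, 0.3]
gripper_width: -0.1
grip_force: 0.0
```

>>> play_rows(
  plan=[
    [1,-0.2,-1,0,0,0,0],
    [1,-0.2,-1,0,0,0,0],
    [1,-0.2,-1,0,0,0,0],
    [1,-0.2,-1,0,0,0,0],
    [1,-0.2,-1,0,0,0,0],
    [1,-0.2,-1,0,0,0,0],
    [1,-0.2,-1,0,0,0,0],
    [1,-0.2,-1,0,0,0,0],
  ],
)

```text
t: 11.27
eef_pos: [517.5, -18.5, 276.4]
tcp_rot: [0.0, 1.0, -0.0, -0.001]
force: [1.2, 0.3, -0.4]
gripper_width: 0.2
grip_force: 0.0
```

>>> play_rows(
  plan=[
    [1,-0.2,-1,0,0,0,0],
    [1,-0.2,-1,0,0,0,0],
    [1,-0.2,-1,0,0,0,0],
    [1,-0.2,-1,0,0,0,0],
    [1,-0.2,-1,0,0,0,0],
    [1,-0.2,-1,0,0,0,0],
    [1,-0.2,-1,0,0,0,0],
    [1,-0.2,-1,0,0,0,0],
  ],
)

```text
t: 11.93
eef_pos: [485.6, 141.5, 276.5]
tcp_rot: [0.0, 1.0, -0.0, -0.0]
force: [0.3, -0.1, 0.2]
gripper_width: 0.2
grip_force: 0.0
```

>>> play_rows(
  plan=[
    [1,-0.2,-1,0,0,0,0],
    [1,-0.2,-1,0,0,0,0],
    [1,-0.2,-1,0,0,0,0],
    [1,0,-1,0,0,0,0],
    [1,0,-1,0,0,0,0],
    [1,0,-1,0,0,0,0],
    [1,0,-0.5,0,0,0,0],
    [1,0,0,0,0,0,0],
  ],
)

```text
t: 12.6
eef_pos: [473.8, 271.9, 275.7]
tcp_rot: [0.001, 1.0, 0.001, -0.001]
force: [0.2, -1.0, 0.4]
gripper_width: -0.5
grip_force: 0.0
```

>>> play_rows(
  plan=[
    [1,-0.35,-1,0,0,0,0],
    [1,0,-0.4,0.5,0,0,0],
    [1,0,0,1,0,0,0],
    [1,0,0,1,0,0,0],
    [1,0,0,1,0,0,0],
    [1,0,0,0.8,0,0,0],
    [1,0,0,0,0,0,0],
    [1,0,0,0,0,0,0],
  ],
)

```text
t: 13.27
eef_pos: [467.1, 297.6, 190.3]
tcp_rot: [0.001, 1.0, -0.0, -0.001]
force: [0.0, 0.0, 0.9]
gripper_width: -0.1
grip_force: 0.0
```

```bash
python3 -c "
from h import *
check(466.5,300.5,130,'w3')"
```

```text
13.2667 [467.09734675 297.5884993  190.34586417] [0.0210877  0.01386708 0.86337271]
button zmed 141.84394882533076 lid zmed 132.48566878379737
raised [469.58302226 301.96516737 141.60551386] [449.93666285 281.6987522  136.04820297] [485.55645246 321.1225486  143.76392396]
lid [418.25122278 247.17862566 124.05999242] [520.32848591 356.0572667  135.91446398]
```

View pics/w3.png

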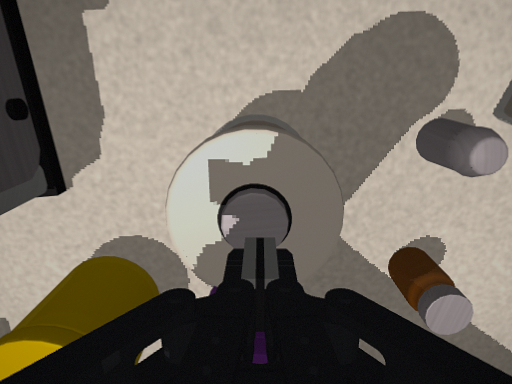

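The wrist view shows the white canister with its button at about (256,218), so this is the right one. Its centre is about 4 mm further in +y.

>>> play_rows(
  plan=[
    [1,-0.05,-0.19,0.5,0,0,0],
    [1,0,0,0.8,0,0,0],
    [1,0,0,0.5,0,0,0],
    [1,0,0,0.2,0,0,0],
    [1,0,0,0.05,0,0,0],
    [1,0,0,0,0,0,0],
    [1,0,0,0,0,0,0],
    [1,0,0,0,0,0,0],
  ],
)

```text
t: 13.98
eef_pos: [466.5, 302.6, 151.0]
tcp_rot: [-0.0, 1.0, -0.0, 0.001]
force: [-0.1, 0.7, 0.7]
gripper_width: 0.2
grip_force: 0.0
```

>>> play_rows(
  plan=[
    [1,0,0,0.05,0,0,0],
    [1,0,0,0.05,0,0,0],
    [1,0,0,0.05,0,0,0],
    [1,0,0,0.05,0,0,0],
    [1,0,0,0.05,0,0,0],
    [1,0,0,0,0,0,0],
    [1,0,0,0,0,0,0],
    [1,0,0,0,0,0,0],
  ],
)

```text
t: 14.65
eef_pos: [466.3, 302.4, 145.5]
tcp_rot: [-0.0, 1.0, -0.0, 0.0]
force: [-1.6, -0.8, 3.8]
gripper_width: 0.3
grip_force: 2.4
```

>>> play_rows(
  plan=[
    [1,0,0,0.05,0,0,0],
    [1,0,0,0.05,0,0,0],
    [1,0,0,0.05,0,0,0],
    [1,0,0,0.05,0,0,0],
    [1,0,0,0.03,0,0,0],
    [1,0,0,0,0,0,0],
    [1,0,0,0,0,0,0],
    [1,0,0,0,0,0,0],
  ],
)

```text
t: 15.32
eef_pos: [466.3, 302.5, 140.9]
tcp_rot: [-0.0, 1.0, -0.0, 0.0]
force: [-1.7, -0.2, 4.7]
gripper_width: 0.2
grip_force: 2.7
```

>>> play_rows(
  plan=[
    [1,0,0,0.03,0,0,0],
    [1,0,0,0,0,0,0],
    [1,0,0,0.03,0,0,0],
    [1,0,0,0,0,0,0],
    [1,0,0,0,0,0,0],
    [1,0,0,0,0,0,0],
    [1,0,0,0,0,0,0],
    [1,0,0,0,0,0,0],
  ],
)

```text
t: 15.98
eef_pos: [466.3, 302.4, 140.1]
tcp_rot: [-0.0, 1.0, -0.0, 0.0]
force: [-4.0, -1.2, 6.8]
gripper_width: -0.1
grip_force: 3.6
```

>>> play_rows(
  plan=[
    [1,0,0,0.04,0,0,0],
    [1,0,0,0,0,0,0],
    [1,0,0,0.04,0,0,0],
    [1,0,0,0,0,0,0],
    [1,0,0,0,0,0,0],
    [1,0,0,0,0,0,0],
    [1,0,0,0,0,0,0],
    [1,0,0,0,0,0,0],
  ],
)

```text
t: 16.65
eef_pos: [466.7, 302.5, 140.2]
tcp_rot: [-0.001, 1.0, -0.0, 0.001]
force: [-5.9, -2.3, 13.6]
gripper_width: -0.1
grip_force: 6.6
```

Firm stop. I'll lift off and check.

>>> play_rows(
  plan=[
    [1,0,0,-0.1,0,0,0],
    [1,0,0,-0.2,0,0,0],
    [1,0,0,-0.5,0,0,0],
    [1,0,0,-0.8,0,0,0],
    [1,0,0,-0.8,0,0,0],
    [1,0,0,0,0,0,0],
    [1,0,0,0,0,0,0],
    [1,0,0,0,0,0,0],
  ],
)

```text
t: 17.32
eef_pos: [466.0, 302.3, 185.0]
tcp_rot: [0.0, 1.0, -0.0, -0.0]
force: [-0.1, 0.1, 0.8]
gripper_width: 0.1
grip_force: 0.0
```

```bash
python3 -c "
from h import *
check(466.5,302,130,'w4')"
```

```text
17.3167 [466.00279797 302.3035933  185.04703096] [-0.07099885  0.09408909  0.80410936]
button zmed 132.6354891179109 lid zmed 130.64743863919614
lid [418.14645883 246.20265592 124.09867865] [519.5520415  355.67203405 134.76556235]
```

It is 2.0 mm above the lid, so fully down. On to the flat one.

>>> play_rows(
  plan=[
    [1,0,0,-1,0,0,0],
    [1,0.3,0.8,0,0,0,0],
    [1,0.3,1,0,0,0,0],
    [1,0.3,1,0,0,0,0],
    [1,0.4,1,0,0,0,0],
    [1,0.4,1,0,0,0,0],
    [1,0.4,1,0,0,0,0],
    [1,0.4,1,0,0,0,0],
  ],
)

```text
t: 18.03
eef_pos: [516.1, 165.2, 204.7]
tcp_rot: [0.0, 1.0, -0.0, -0.001]
force: [0.6, 1.0, -0.3]
gripper_width: 0.2
grip_force: 0.0
```

>>> play_rows(
  plan=[
    [1,0.4,1,0,0,0,0],
    [1,0.4,1,0,0,0,0],
    [1,0.4,1,0,0,0,0],
    [1,0.4,1,0,0,0,0],
    [1,0.4,1,0,0,0,0],
    [1,0.4,1,0,0,0,0],
    [1,0,0.5,0,0,0,0],
    [1,0,0,0,0,0,0],
  ],
)

```text
t: 18.7
eef_pos: [563.9, 34.5, 204.7]
tcp_rot: [0.0, 1.0, -0.001, -0.001]
force: [-0.5, 0.1, 0.1]
gripper_width: -0.1
grip_force: 0.0
```

>>> play_rows(
  plan=[
    [1,-0.2,0.45,0,0,0,0],
    [1,0,0,0.5,0,0,0],
    [1,0,0,1,0,0,0],
    [1,0,0,1,0,0,0],
    [1,0,0,0.7,0,0,0],
    [1,0,0,0,0,0,0],
    [1,0,0,0,0,0,0],
    [1,0,0,0,0,0,0],
  ],
)

```text
t: 19.37
eef_pos: [560.4, 27.7, 142.8]
tcp_rot: [0.0, 1.0, 0.0, 0.001]
force: [-0.8, 0.1, 0.3]
gripper_width: -0.1
grip_force: 0.0
```

```bash
python3 -c "
from h import *
check(560,25,80,'w5')"
```

```text
19.3667 [560.39799749  27.67806913 142.78474526] [-0.7600975   0.13882183  0.30388291]
button zmed 91.04838061681079 lid zmed 81.38078573593785
raised [562.01427828  23.49150279  90.83944729] [542.26589436   4.10702653  86.01324544] [578.76881762  43.87127062  93.18745466]
lid [503.23321269 -39.01499273  74.09089026] [632.91413271  86.83185305  85.93110471]
```

View pics/w5.png

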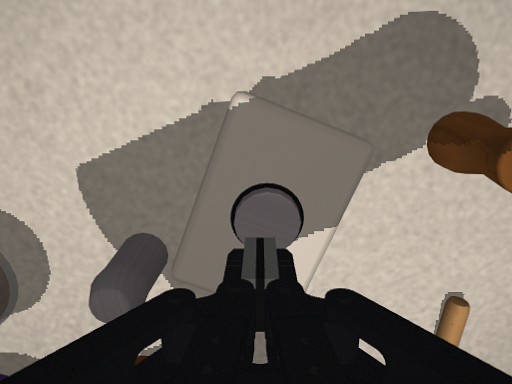

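The flat canister's button is at about (267,217), centred at roughly (559, 24) mm.

>>> play_rows(
  plan=[
    [1,-0.05,0.19,0.5,0,0,0],
    [1,0,0,0.8,0,0,0],
    [1,0,0,0.5,0,0,0],
    [1,0,0,0.25,0,0,0],
    [1,0,0,0.05,0,0,0],
    [1,0,0,0,0,0,0],
    [1,0,0,0,0,0,0],
    [1,0,0,0,0,0,0],
  ],
)

```text
t: 20.08
eef_pos: [559.6, 23.6, 100.6]
tcp_rot: [-0.0, 1.0, -0.0, 0.001]
force: [-0.5, 0.2, 0.3]
gripper_width: 0.0
grip_force: 0.0
```

>>> play_rows(
  plan=[
    [1,0,0,0.05,0,0,0],
    [1,0,0,0.05,0,0,0],
    [1,0,0,0.05,0,0,0],
    [1,0,0,0.05,0,0,0],
    [1,0,0,0.05,0,0,0],
    [1,0,0,0.05,0,0,0],
    [1,0,0,0,0,0,0],
    [1,0,0,0,0,0,0],
  ],
)

```text
t: 20.75
eef_pos: [559.3, 23.6, 94.1]
tcp_rot: [0.0, 1.0, -0.0, 0.0]
force: [-1.9, 0.5, 5.4]
gripper_width: -0.3
grip_force: 2.5
```

>>> play_rows(
  plan=[
    [1,0,0,0.05,0,0,0],
    [1,0,0,0.05,0,0,0],
    [1,0,0,0.05,0,0,0],
    [1,0,0,0.03,0,0,0],
    [1,0,0,0,0,0,0],
    [1,0,0,0.03,0,0,0],
    [1,0,0,0,0,0,0],
    [1,0,0,0,0,0,0],
  ],
)

```text
t: 21.42
eef_pos: [559.3, 23.6, 90.2]
tcp_rot: [0.0, 1.0, -0.0, 0.0]
force: [-2.7, 1.6, 6.4]
gripper_width: -0.1
grip_force: 3.1
```

>>> play_rows(
  plan=[
    [1,0,0,0.03,0,0,0],
    [1,0,0,0,0,0,0],
    [1,0,0,0.02,0,0,0],
    [1,0,0,0,0,0,0],
    [1,0,0,0,0,0,0],
    [1,0,0,0,0,0,0],
    [1,0,0,0,0,0,0],
    [1,0,0,0,0,0,0],
  ],
)

```text
t: 22.08
eef_pos: [559.4, 23.6, 90.1]
tcp_rot: [0.0, 1.0, -0.0, 0.001]
force: [-5.1, 1.7, 10.5]
gripper_width: -0.2
grip_force: 5.3
```

>>> play_rows(
  plan=[
    [1,0,0,0.03,0,0,0],
    [1,0,0,0,0,0,0],
    [1,0,0,0,0,0,0],
    [1,0,0,-0.1,0,0,0],
    [1,0,0,-0.2,0,0,0],
    [1,0,0,-0.5,0,0,0],
    [1,0,0,-0.8,0,0,0],
    [1,0,0,-0.8,0,0,0],
  ],
)

```text
t: 22.75
eef_pos: [558.7, 23.3, 136.1]
tcp_rot: [0.0, 1.0, -0.0, -0.001]
force: [-0.2, 0.2, 0.3]
gripper_width: 0.2
grip_force: 0.0
```

>>> play_rows(
  plan=[
    [1,0,0,-0.5,0,0,0],
    [1,0,0,0,0,0,0],
    [1,0,0,0,0,0,0],
    [1,0,0,0,0,0,0],
    [1,0,0,0,0,0,0],
    [1,0,0,0,0,0,0],
    [1,0,0,0,0,0,0],
    [1,0,0,0,0,0,0],
  ],
)

```text
t: 23.42
eef_pos: [559.0, 23.5, 145.5]
tcp_rot: [0.0, 1.0, -0.0, -0.0]
force: [0.4, -0.3, -0.5]
gripper_width: 0.2
grip_force: 0.0
```

```bash
python3 -c "
from h import *
check(559.5,24,80,'w6')
im,d=bot.grab_frame('scene');cv2.imwrite('pics/scene1.png',im[:,:,::-1])"
```

```text
23.4167 [558.95153925  23.47265622 145.48692657] [ 0.4456295  -0.28679977 -0.48061244]
button zmed 83.14408743850818 lid zmed 81.14335780476796
lid [502.32442284 -38.74952412  74.01197346] [632.74867696  86.43623055  85.35093367]
```

View pics/scene1.png

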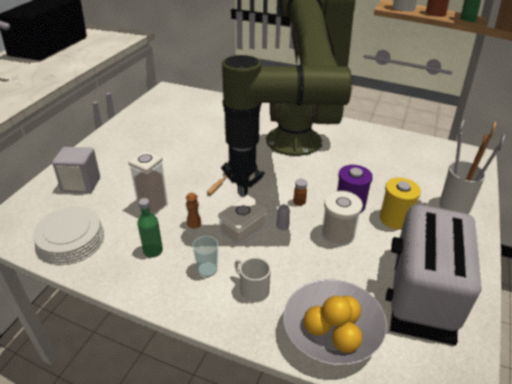

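All three buttons are down: tall (147,158), round (342,200) and flat (243,209). Everything else stands where it was and the robot is clear, so I'm handing in.

```bash
python3 -c "
from plant import bot
print(bot.hand_in())"
```

```text
the job is handed in; nothing more can be done
None
```

I pressed all three canister buttons fully down in the order tall, round, flat, with at most about 14 N measured, then handed the job in at about 23.5 s with the arm clear and nothing else visibly moved.

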